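# Show which specimen goes into which cup of the stage insert

### The arm

A 7-joint arm with a two-finger parallel gripper is mounted at the origin on the work surface. World frame = base frame: x ahead of the robot, y to its left, z up, the work surface at z = 0. Lengths are in m, angles in degrees, forces in N, time in s.
With the tool pointing down it reaches from about 0.375 to 0.925 m from the base axis. Payload 3.1 kg.
Tool frame: the origin (TCP) lies on the mounting face of the last link; the fingertips stand 173 mm ahead of it and the grasp point (between the pads) lies 155 mm ahead of it; x points along the fingers, y is the direction in which the jaws open and shut, and the axes are right-handed (so a half turn about x gives the same grasp; the last joint's range is limited). The gripper opens to 85 mm and grips with 20 to 120 N. Pads are 22 mm wide; open, the fingers measure 114 mm over their backs; the gripper's body (76 mm by 85 mm) begins 54 mm behind the grasp point. The pads swing forward as they close: fully open they stand 13 mm farther back than shut.
Start: joints at [70.371, 21.939, 2.515, 91.553, -1.026, 66.532, -2.859], TCP at [0.158, -0.631, 0.405] pointing down, gripper open.
Joint ranges: [-149.38, 149.38], [-23.57, 123.04], [-84.95, 90], [0, 143.3], [-89.99, 269.99], [3.08, 112.72], [-163.45, 163.45]. Speed limits (degrees/s): [159.86, 159.86, 180, 180, 180, 180, 180].

### API

Orientations are given as [roll, pitch, yaw] about the fixed x, y, z axes, in that order (R = Rz(yaw) Ry(pitch) Rx(roll)).
In Python, from bench import * gives the robot as it stands.
- The arm moves only by the tool carry_out, never from a script. Its argument "deltas" is a list that holds one entry, the list of rows, each a list of 7 numbers: the shift along the tool's x, y, z in m, then the turn, a rotation vector about the tool's x, y, z in rad, then the closure, from 0 (fully open) to 1 (shut). In form: [[[dx, dy, dz, ax, ay, az, hand], ...]]. A call has 1 to 5 rows; each row shifts and turns the commanded pose from where the row before left it, along the tool's axes as they then stand; what a row does not reach is not made up. A row lasts 1/12 s, in which the tool goes at most 41.7 mm and 7.16 degrees, less where a joint would pass 70% of its speed; a pose out of reach is approached as far as the arm can. A call with a gripper value outside its range is refused whole. The fingers move at their own pace and stop on an object; the grip force is fixed at half the most. Time passes only in rows, so rows that do not move let the fingers close. It gives the time, the measured TCP pose, the force and the opening at its end, in the units of the state.
- read_state(): the state, without advancing time (a new reading comes with each control period).
- camera(name): name is "side" or "top"; returns the picture (480x640x3 uint8, red, green, blue); there is no depth.
- camera_params(name): a dict with "fx", "fy", "cx", "cy" (pixels), "dist" ([k1, k2, p1, p2, k3] as OpenCV has them; the pictures are not rectified), "eye" and "rotation" of the camera in the world. Camera axes: x right, y down, z forward; pixel columns grow to the right and rows downward; lengths in m; the calibration is good to about 2 mm. A picture is of the moment at which its call begins. camera_params takes no time and is no camera call.
- finish_job(): hands the job in, once; it reports no verdict.
Trained networks look in the newest picture that a camera, given by its name, has taken for a name from the list of things; names that differ only in an ending like _2 or _b are one class to them, and where a whole thing is asked for, a point or a joint stands for the part that bears it (a point fixed in the world has none). Each returns a list of dicts, best first, with "conf" (0 to 1); they miss things now and then, are a little off and sometimes report something else, mostly with a low value. They report only what shows in the picture. A call takes as long as a camera call.
- find_in(camera, target): "point" ([column, row] in pixels, amid what is visible of it).
The state is a dict: "t": time; "qpos": joint angles; "dq": joint speeds; "tau": joint torques, N m; "eef_pos": TCP position; "tool_rot": TCP orientation; "force": force on the tool from outside, world axes, zero at the start; "moment": the same for the moment, N m; "finger_gap": opening from 0.0 (shut) to 1.0 (fully open).
Only numpy, scipy, OpenCV 4.12 (cv2) and the standard library are available. Lean on these libraries where they do the work, as an engineer would, in place of code of your own. Each camera call takes 0.05 s, during which the arm holds its last target.

### The job

Show your colleague what to load next for the microscope: point at the specimen with the tube section (the metal ring) in the tray, fingertips a centimetre or two above the middle of its polished face, and stay there for two full seconds; then point in the same way just above the middle of the one empty cup of the stage insert, and finish there, still pointing. Touch nothing at all, and pass high over the other specimens and cups so that you do not point at a wrong one.

Things in the scene. Friction and masses are not known exactly. Their poses are not given: they have to be found in the camera images.
- tube_face (a point): Centre of the polished upper face of a mounted specimen: a loose upright black resin disc, 40 mm diameter, 22 mm high (this point is on its top, about 26 mm above the bench), standing in one cell of the specimen tray. The metal section showing in the face is a TUBE cut across: a bright metal ring, outside diameter 29 mm, bore 17 mm, filled with the black resin. This is the specimen to load next. z is up. Which of the six cells it stands in varies.
- round_face (a point): Centre of the polished upper face of a mounted specimen: a loose upright black resin disc, 40 mm diameter, 22 mm high (this point is on its top, about 26 mm above the bench), standing in one cell of the specimen tray. The metal section showing in the face is a solid round bar, a plain metal disc of 23 mm diameter with no bore. z is up.
- square_face (a point): Centre of the polished upper face of a mounted specimen: a loose upright black resin disc, 40 mm diameter, 22 mm high (this point is on its top, about 26 mm above the bench), standing in one cell of the specimen tray. The metal section showing in the face is a 20 mm square bar. z is up.
- strip_face (a point): Centre of the polished upper face of a mounted specimen: a loose upright black resin disc, 40 mm diameter, 22 mm high (this point is on its top, about 26 mm above the bench), standing in one cell of the specimen tray. The metal section showing in the face is a flat strip, 29 x 6 mm. z is up.
- angle_face (a point): Centre of the polished upper face of a mounted specimen: a loose upright black resin disc, 40 mm diameter, 22 mm high (this point is on its top, about 26 mm above the bench), standing in one cell of the specimen tray. The metal section showing in the face is an L-shaped angle, legs 22 mm long and 6 mm thick. z is up.
- tee_face (a point): Centre of the polished upper face of a mounted specimen: a loose upright black resin disc, 40 mm diameter, 22 mm high (this point is on its top, about 26 mm above the bench), standing in one cell of the specimen tray. The metal section showing in the face is a T-shaped section, 24 mm across, 6 mm thick. z is up.
- cup_empty_top (a point): Centre of the mouth of the EMPTY cup, level with its rim: an aluminium holder cup, 54 mm outside diameter, 42 mm bore, seated in the dark plate of the stage insert, with a small thumbscrew on its side reaching 40 mm from its axis, below the rim. Its rim is 28 mm above the bench. Nothing is in it: it is an open hole 19 mm deep. Which of the three cups in the row is the empty one varies. z is up.
- cup_plain_top (a point): Centre of the upper face of the specimen (solid round section, 40 mm diameter black resin) already held in a second cup: an aluminium holder cup, 54 mm outside diameter, 42 mm bore, seated in the dark plate of the stage insert, with a small thumbscrew on its side reaching 40 mm from its axis, below the rim. Its rim is 28 mm above the bench. The face is 3 mm above the rim.
- cup_block_top (a point): Centre of the upper face of the specimen (square section, 40 mm diameter black resin) already held in the third cup: an aluminium holder cup, 54 mm outside diameter, 42 mm bore, seated in the dark plate of the stage insert, with a small thumbscrew on its side reaching 40 mm from its axis, below the rim. Its rim is 28 mm above the bench. The face is 3 mm above the rim.
- tray: Grey plastic specimen tray, fixed, 136 x 200 mm and 14 mm high, origin at the centre of its underside on the bench. Two cells along its x by three along its y, spaced 66 mm, walls 4 mm thick. It may stand on the left or on the right, slightly turned.
- insert: Stage insert of the microscope, fixed: dark metal plate 96 x 230 mm, 10 mm thick, origin at the centre of its underside on the bench; three holder cups stand in a row along its y, spaced 68 mm. It lies on the side that the tray does not.
- joystick: Bystander: white stage joystick, foot 100 x 82 mm, round stick 36 mm thick, 94 mm high in all. Loose. Origin at the centre of its underside. Leave alone.
- dropper: Bystander: small amber dropper bottle, 34 mm diameter, 65 mm high. Loose. Origin at the centre of its underside. Leave alone.
- loupe: Bystander: standing magnifier, black top over a clear skirt, 42 mm diameter, 40 mm high. Loose. Origin at the centre of its underside. Leave alone.
- marker: Bystander: marker pen lying on the bench, 13 mm thick, 130 mm long along its y. Loose. Origin half-way along, at its underside. Leave alone.

How it is judged:
By the outcome, as a careful person would: the job done as asked, in the order asked, and still so for the second after the job is handed in, with the robot touching nothing.
It also fails if it takes over 45 s, if anything falls off the work surface, if the arm or the gripper's body presses on something with over 40 N, if the wrist force passes 120 N, or if a joint passes its speed limit or range.

## Working session

There is one attempt and no reset: what is moved stays moved. The work goes in short steps, Python scripts to look and compute and a tool call to move; the robot and the scene stay as the last step left them, time stands still between calls to the robot, and variables do not carry over. Pictures are saved under pics/ and viewed, and the job is handed in when it is done.

Besides the shell and the picture viewer there is one more tool, called after ">>>" by a JSON object that holds its "name" and its "arguments". carry_out: Moves the arm, as the interface text tells. Its arguments: {"type":"object","properties":{"deltas":{"type":"array","items":{"type":"array","items":{"type":"array","items":{"type":"number"}}}}},"required":["deltas"]}

```bash
mkdir -p pics; ls; python3 - <<'E'
from bench import *
import cv2
for n in ["top","side"]:
    im=camera(n); cv2.imwrite(f"pics/{n}0.png",im[:,:,::-1]); print(camera_params(n))
    for t in ["tube_face","round_face","cup_empty_top","cup_plain_top","cup_block_top","joystick","dropper","loupe"]:
        print(n,t,[(d['point'],round(d['conf'],2)) for d in find_in(n,t)][:3])
print(read_state())
E
```

```text
pics
{'fx': 457.4409965032212, 'fy': 457.4409965032212, 'cx': 314.79979863284547, 'cy': 238.33108531185454, 'dist': array([-0.08708649,  0.        ,  0.        ,  0.        ,  0.        ]), 'eye': array([ 0.46408201, -0.0100861 ,  0.75041748]), 'rotation': array([-170.79950602,   -0.37520798,  -90.17383619])}
top tube_face [([373.8, 277.7], 0.89), ([373.0, 311.8], 0.66)]
top round_face [([450.0, 264.9], 0.62), ([421.5, 310.1], 0.22)]
top cup_empty_top [([257.8, 265.8], 0.78)]
top cup_plain_top [([175.8, 270.2], 0.69)]
top cup_block_top [([217.7, 270.8], 0.58)]
top joystick [([283.0, 132.0], 0.67), ([430.9, 148.4], 0.4)]
top dropper [([157.4, 153.0], 0.91)]
top loupe [([430.9, 151.2], 0.55), ([156.5, 151.4], 0.28)]
{'fx': 443.0112637843094, 'fy': 443.0112637843094, 'cx': 319.79361518738375, 'cy': 238.43708944174858, 'dist': array([-0.07048488,  0.        ,  0.        ,  0.        ,  0.        ]), 'eye': array([ 0.45085363, -0.79013467,  0.48675634]), 'rotation': array([-119.32857832,   -0.41373601,   -9.15475229])}
side tube_face [([294.2, 279.5], 0.79), ([277.8, 327.2], 0.66), ([318.
[... 301 characters left out ...]
 [([420.8, 300.4], 0.91), ([264.2, 280.9], 0.4)]
{'t': 0.9, 'qpos': array([70.37160291, 21.934454  ,  2.51588872, 91.55421715, -1.02441223,
       66.53113104, -2.8594711 ]), 'dq': array([ 0.04097028, -0.02913455, -0.10380728,  0.02965681, -0.00030323,
       -0.09968181,  0.04892593]), 'tau': array([ 4.09033601e-04, -4.33427346e+01,  1.02345508e+00, -2.49922568e+01,
        1.06253065e-02,  1.72160591e-03, -1.27468817e-05]), 'eef_pos': array([ 0.1575292 , -0.63061405,  0.40470518]), 'tool_rot': array([ 95.87110755,  89.99731455, -70.10190926]), 'force': array([ 0.13898143, -0.28273771,  0.14678546]), 'moment': array([ 0.05390122, -0.05767307,  0.02252627]), 'finger_gap': 1.0017590379246006}
```

View pics/top0.png

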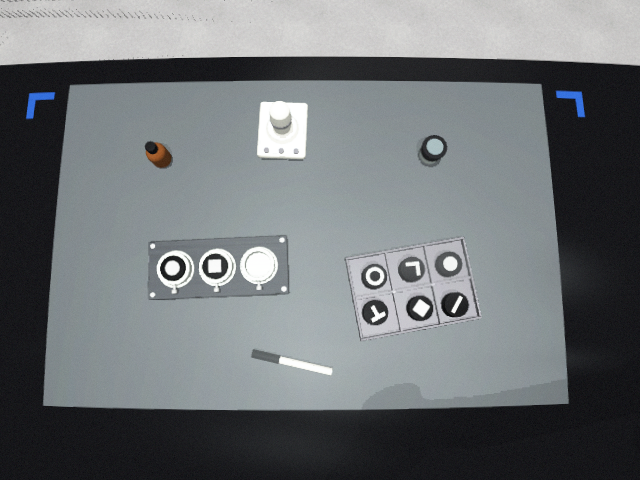

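View pics/side0.png

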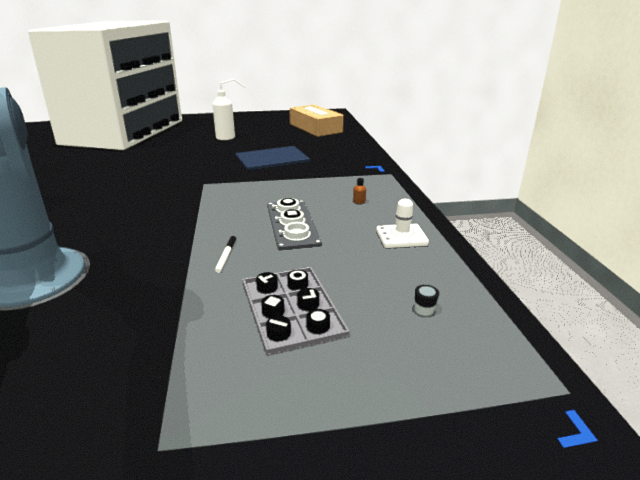

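```bash
cat > h.py <<'E'
import numpy as np, cv2
from bench import *
from scipy.spatial.transform import Rotation as R
def ray(n,px):
    p=camera_params(n)
    K=np.array([[p['fx'],0,p['cx']],[0,p['fy'],p['cy']],[0,0,1]])
    u=cv2.undistortPoints(np.array([[px]],float),K,p['dist'])[0,0]
    M=R.from_euler('xyz',p['rotation'],degrees=True).as_matrix()
    return np.array(p['eye']),M@np.array([u[0],u[1],1.])
def at(n,px,z):
    e,d=ray(n,px); return e+d*(z-e[2])/d[2]
E
python3 - <<'E'
import cv2
a=cv2.imread('pics/top0.png')[200:360,130:500]; cv2.imwrite('pics/topc.png',cv2.resize(a,None,fx=2.1,fy=2.1,interpolation=cv2.INTER_CUBIC))
a=cv2.imread('pics/side0.png')[180:370,220:460]; cv2.imwrite('pics/sidec.png',cv2.resize(a,None,fx=3,fy=3,interpolation=cv2.INTER_CUBIC))
from h import *
for n,px,z in [("top",(373.8,277.7),.026),("top",(373,311.8),.026),("side",(294.2,279.5),.026),("side",(277.8,327.2),.026),("top",(257.8,265.8),.028),("side",(294.8,233.2),.028),("top",(217.7,270.8),.031),("side",(290.4,216.2),.031),("top",(175.8,270.2),.031),("top",(450,264.9),.026)]: print(n,px,at(n,px,z).round(4))
E
```

```text
top (373.8, 277.7) [ 0.5179 -0.1086  0.026 ]
top (373, 311.8) [ 0.4643 -0.1062  0.026 ]
side (294.2, 279.5) [ 0.5142 -0.125   0.026 ]
side (277.8, 327.2) [ 0.4743 -0.2518  0.026 ]
top (257.8, 265.8) [0.5371 0.0754 0.028 ]
side (294.8, 233.2) [0.5343 0.0462 0.028 ]
top (217.7, 270.8) [0.5289 0.1384 0.031 ]
side (290.4, 216.2) [0.5328 0.1235 0.031 ]
top (175.8, 270.2) [0.5298 0.2054 0.031 ]
top (450, 264.9) [ 0.5378 -0.2321  0.026 ]
```

View pics/topc.png

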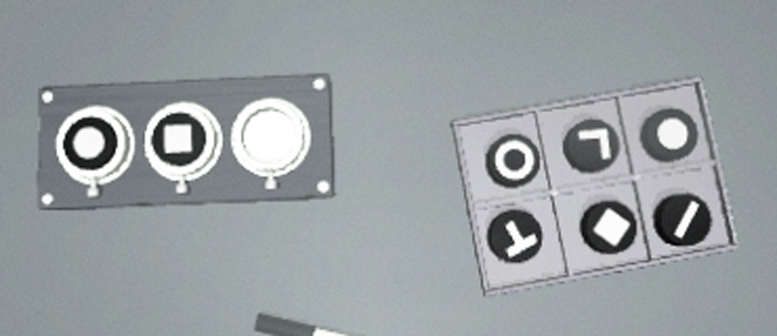

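View pics/sidec.png

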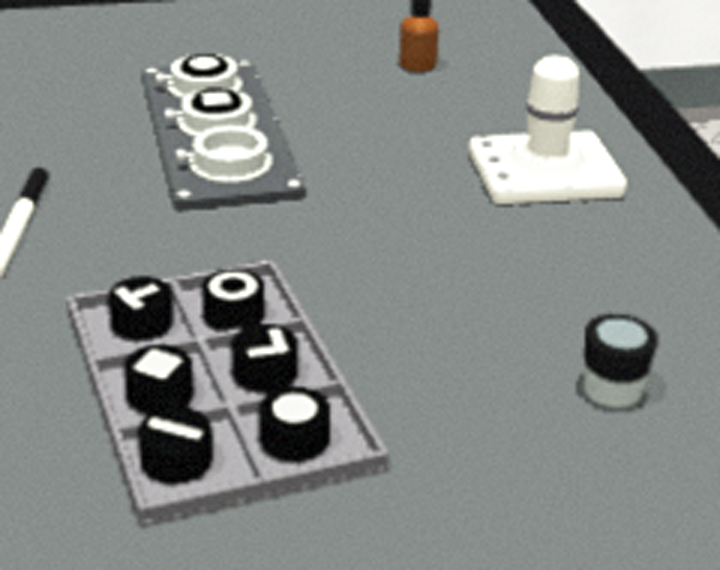

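```bash
python3 - <<'E'
from h import *
for n,box in [("top",(140,225,500,350)),("side",(235,190,350,350))]:
    im=cv2.imread(f'pics/{n}0.png'); x0,y0,x1,y1=box
    g=cv2.cvtColor(im,cv2.COLOR_BGR2GRAY)[y0:y1,x0:x1]
    m=(g>215).astype(np.uint8)
    k,l,s,c=cv2.connectedComponentsWithStats(m)
    for i in range(1,k):
        if s[i,4]>15:
            b=s[i]; ctr=(b[0]+b[2]/2-.5+x0,b[1]+b[3]/2-.5+y0)
            print(n,"bboxctr",ctr,"centroid",(c[i]+[x0,y0]).round(1),"wh",b[2],b[3],"area",b[4],at(n,tuple(c[i]+[x0,y0]),.027).round(4))
E
```

```text
top bboxctr (np.float64(281.0), np.float64(239.5)) centroid [281.4 239.5] wh 5 4 area 17 [0.5795 0.0384 0.027 ]
top bboxctr (np.float64(258.5), np.float64(268.0)) centroid [258.5 265.5] wh 38 43 area 1045 [0.5378 0.0744 0.027 ]
top bboxctr (np.float64(217.0), np.float64(270.0)) centroid [217.9 268.2] wh 37 43 area 506 [0.5334 0.1391 0.027 ]
top bboxctr (np.float64(175.0), np.float64(271.5)) centroid [175.7 269.7] wh 37 42 area 476 [0.5311 0.2068 0.027 ]
top bboxctr (np.float64(449.5), np.float64(263.5)) centroid [449.9 263.4] wh 14 14 area 147 [ 0.54   -0.2318  0.027 ]
top bboxctr (np.float64(214.5), np.float64(266.0)) centroid [214.4 265.6] wh 12 13 area 146 [0.5376 0.1447 0.027 ]
top bboxctr (np.float64(171.5), np.float64(267.5)) centroid [171.8 267.5] wh 14 14 area 152 [0.5345 0.2133 0.027 ]
top bboxctr (np.float64(412.5), np.float64(268.0)) centroid [414.5 266.1] wh 14 13 area 75 [ 0.536  -0.1742  0.027 ]
top bboxctr (np.float64(374.5), np.float64(275.5)) centroid [374.5 275.6] wh 18 18 area 155 [ 0.5211 -0.1096  0.027 ]
top bboxctr (np.float64(283.0), np.float64(288.5)) centroid
[... 1204 characters left out ...]
ide bboxctr (np.float64(297.0), np.float64(275.0)) centroid [297.1 274.7] wh 15 9 area 59 [ 0.521  -0.1117  0.027 ]
side bboxctr (np.float64(265.0), np.float64(278.0)) centroid [264.3 277.9] wh 13 7 area 35 [ 0.4605 -0.1135  0.027 ]
side bboxctr (np.float64(308.5), np.float64(293.5)) centroid [310.2 294.4] wh 12 8 area 39 [ 0.5364 -0.1755  0.027 ]
side bboxctr (np.float64(272.0), np.float64(301.0)) centroid [272.1 300.9] wh 15 9 area 78 [ 0.47   -0.1842  0.027 ]
side bboxctr (np.float64(317.5), np.float64(315.5)) centroid [317.7 315.6] wh 14 8 area 94 [ 0.5405 -0.2341  0.027 ]
side bboxctr (np.float64(278.0), np.float64(322.5)) centroid [277.9 322.4] wh 17 6 area 42 [ 0.4753 -0.2416  0.027 ]
```

```bash
python3 - <<'E'
from h import *
M=R.from_euler('xyz',read_state()['tool_rot'],degrees=True).as_matrix(); print(M.round(4))
T=lambda px:at("top",px,.026)
tube=(at("top",(374.5,275.6),.026)+at("side",(297.1,274.8),.026))/2
sq=(at("top",(214.4,265.7),.031)+at("side",(291.2,212.4),.031))/2; pl=(at("top",(171.7,267.5),.031)+at("side",(287.6,200.4),.031))/2
print("tube",tube,"sq",sq,"pl",pl,np.linalg.norm(sq-pl))
scr=[at("top",p,.011)for p in[(281.2,239.5),(283.1,288.5),(152,294.5),(152.5,245.5)]]; ce=np.mean(scr,0)
print("plate centre",ce); 
for s in (at("top",(214.4,265.7),.031),):
    u=(scr[0]+scr[1]-scr[2]-scr[3]);u/=np.linalg.norm(u);print(u, "empty", ce+.068*u, s+.068*u)
# ellipse on rim outer (excluding thumbscrew)
g=cv2.cvtColor(cv2.imread('pics/top0.png'),cv2.COLOR_BGR2GRAY)
m=((g>170)*255).astype(np.uint8)[240:292,232:282]
m=cv2.morphologyEx(m,cv2.MORPH_OPEN,cv2.getStructuringElement(cv2.MORPH_ELLIPSE,(11,11)))
c=max(cv2.findContours(m,0,1)[0],key=cv2.contourArea);e=cv2.fitEllipse(c);print(e[1]);p=(e[0][0]+232,e[0][1]+240);print(p,at("top",p,.028),at("top",p,.02))
cv2.imwrite('pics/cup.png',cv2.resize(cv2.imread('pics/top0.png')[235:300,225:290],None,fx=8,fy=8,interpolation=cv2.INTER_CUBIC))
# deltas
s=read_state()['eef_pos'];g0=np.r_[tube[:2],.40];print("tool delta to over tube",M.T@(g0-s))
E
```

```text
[[ 0.      0.2424 -0.9702]
 [-0.     -0.9702 -0.2424]
 [-1.      0.     -0.    ]]
tube [ 0.52120538 -0.11021207  0.026     ] sq [0.53684891 0.14349508 0.031     ] pl [0.53448528 0.21208588 0.031     ] 0.06863152236913511
plate centre [0.53713757 0.14424753 0.011     ]
[ 0.04608004 -0.99893775  0.        ] empty [0.54027101 0.07631976 0.011     ] [0.54015977 0.0759691  0.031     ]
(28.94607162475586, 36.94160842895508)
(260.7195110321045, 266.48865509033203) [0.53603195 0.07069964 0.028     ] [0.53682872 0.07159425 0.02      ]
tool delta to over tube [ 0.00468805 -0.41673728 -0.47896637]
```

View pics/cup.png

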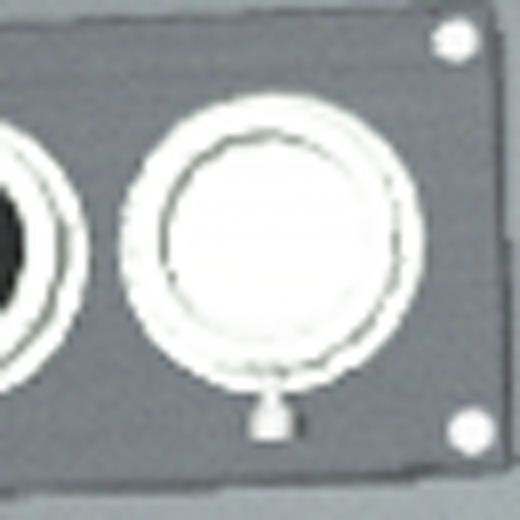

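The pictures show the ring specimen at top px (374.5, 275.6), in the cell nearest the insert and farther from the robot. The empty cup is the right-most one, at about (259, 265). The two cameras agree within 2 mm on the ring, at (0.521, -0.110). The empty cup comes out at about (0.540, 0.076) from the plate screws and the 68 mm spacing. I'll start moving, staying high with the fingers shut.

>>> {"name": "carry_out", "arguments": {"deltas": [[[0,-0.01,-0.012,0,0,0,1],[0,-0.02,-0.023,0,0,0,1],[0,-0.02,-0.023,0,0,0,1],[0,-0.02,-0.023,0,0,0,1],[0,-0.02,-0.023,0,0,0,1]]]}}

```text
t: 1.32
eef_pos: [0.2372, -0.517, 0.4047]
tool_rot: [123.8, 90.0, -42.2]
force: [0.7, 0.5, 0.3]
finger_gap: 0.3
```

>>> {"name": "carry_out", "arguments": {"deltas": [[[0,-0.02,-0.023,0,0,0,1],[0,-0.02,-0.023,0,0,0,1],[0,-0.02,-0.023,0,0,0,1],[0,-0.02,-0.023,0,0,0,1],[0,-0.02,-0.023,0,0,0,1]]]}}

```text
t: 1.73
eef_pos: [0.3246, -0.3919, 0.405]
tool_rot: [110.1, 90.0, -55.9]
force: [-0.4, -0.5, -0.3]
finger_gap: -0.001
```

>>> {"name": "carry_out", "arguments": {"deltas": [[[0,-0.02,-0.023,0,0,0,1],[0,-0.02,-0.023,0,0,0,1],[0,-0.02,-0.023,0,0,0,1],[0,-0.02,-0.023,0,0,0,1],[0,-0.02,-0.023,0,0,0,1]]]}}

```text
t: 2.15
eef_pos: [0.4119, -0.267, 0.4051]
tool_rot: [123.9, 89.9, -42.1]
force: [0.0, 0.4, -0.1]
finger_gap: -0.002
```

>>> {"name": "carry_out", "arguments": {"deltas": [[[0,-0.02,-0.023,0,0,0,1],[0,-0.02,-0.023,0,0,0,1],[0,-0.02,-0.023,0,0,0,1],[0,-0.02,-0.023,0,0,0,1],[0,0,0,0,0,0,1]]]}}

```text
t: 2.57
eef_pos: [0.4846, -0.1614, 0.4055]
tool_rot: [-153.2, 89.7, 41.5]
force: [0.4, 0.9, 1.3]
finger_gap: -0.002
```

```bash
cat >> h.py <<'E'
def delta(g):
    s=read_state(); M=R.from_euler('xyz',s['tool_rot'],degrees=True).as_matrix()
    print("err to straight down deg",np.degrees(np.arccos(-M[2,0])),"axis z",M[:,0].round(4)); print("delta",(M.T@(np.array(g)-s['eef_pos'])).round(4), s['eef_pos'],s['qpos'].round(1))
E
python3 - <<'E'
from h import *
delta([.5212,-.1102,.40])
cv2.imwrite('pics/s1.png',camera('side')[:,:,::-1])
E
```

```text
err to straight down deg 0.3120667802666864 axis z [ 0.0041  0.0036 -1.    ]
delta [ 0.0058 -0.0402 -0.0483] [ 0.48459032 -0.16138112  0.40549306] [ 33.7   8.1 -21.3 109.6   3.   62.8 -64.2]
```

View pics/s1.png

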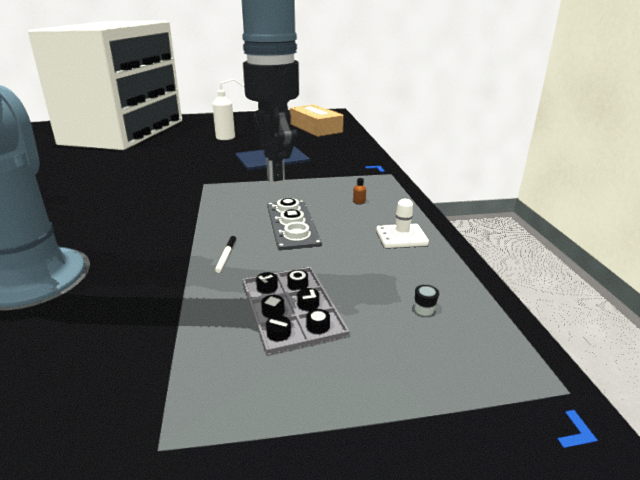

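>>> {"name": "carry_out", "arguments": {"deltas": [[[0,-0.02,-0.024,0,0,0,1],[0.006,-0.02,-0.024,0,0,0,1],[0,0,0,0,0,0,1]]]}}

```text
t: 2.87
eef_pos: [0.5202, -0.1127, 0.3986]
tool_rot: [-135.3, 89.7, 59.2]
force: [0.6, 1.0, 0.3]
finger_gap: -0.002
```

>>> {"name": "carry_out", "arguments": {"deltas": [[[0.03,0,0,0,0,0,1],[0.03,0,0,0,0,0,1],[0.03,0,0,0,0,0,1],[0.02,0,0,0,0,0,1],[0,0,0,0,0,0,1]]]}}

```text
t: 3.28
eef_pos: [0.5148, -0.119, 0.2838]
tool_rot: [-23.1, 89.4, 170.8]
force: [-1.2, -0.5, -0.3]
finger_gap: 0.001
```

```bash
python3 - <<'E'
from h import *
delta([.5212,-.1102,.214])
s=read_state();M=R.from_euler('xyz',s['tool_rot'],degrees=True).as_matrix()
for n in ("side","top"):
    im=camera(n)[:,:,::-1].copy()
    p=camera_params(n);K=np.array([[p['fx'],0,p['cx']],[0,p['fy'],p['cy']],[0,0,1]])
    W=R.from_euler('xyz',p['rotation'],degrees=True).as_matrix().T
    for L in(.155,.160,.173,.186):
        px=cv2.projectPoints((W@(s['eef_pos']+M[:,0]*L-p['eye']))[None],np.zeros(3),np.zeros(3),K,p['dist'])[0].ravel();print(n,L,px)
    cv2.imwrite(f'pics/{n}2.png',im)
    x,y=map(int,px);cv2.imwrite(f'pics/{n}2c.png',cv2.resize(im[max(0,y-70):y+70,x-70:x+70],None,fx=4,fy=4,interpolation=cv2.INTER_CUBIC));print("crop origin",x-70,max(0,y-70))
E
```

```text
err to straight down deg 0.608667622327201 axis z [-0.0105  0.0017 -0.9999]
delta [ 0.0698 -0.0067 -0.009 ] [ 0.5148264  -0.11900317  0.28381422] [ 27.8  19.2 -22.  112.9   9.2  50.2 -75.2]
side 0.155 [291.97185858 228.10628619]
side 0.16 [292.0088232  230.66527786]
side 0.173 [292.10443592 237.24296952]
side 0.186 [292.19932337 243.71298658]
crop origin 222 173
top 0.155 [391.34690321 275.48289117]
top 0.16 [390.71797658 275.81113209]
top 0.173 [389.12777928 276.64091986]
top 0.186 [387.59958676 277.43815487]
crop origin 317 207
```

View pics/side2c.png

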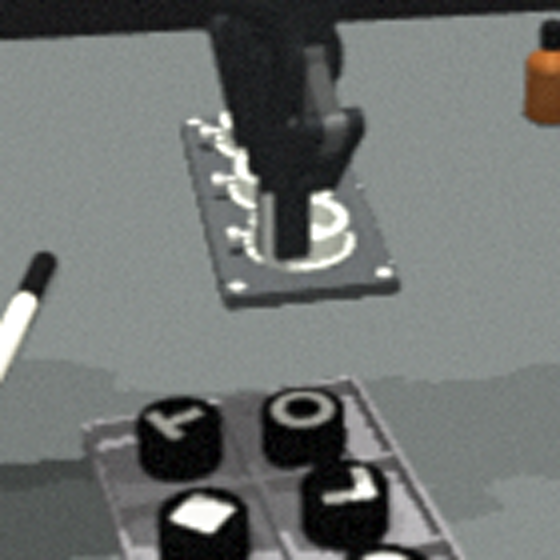

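View pics/top2c.png

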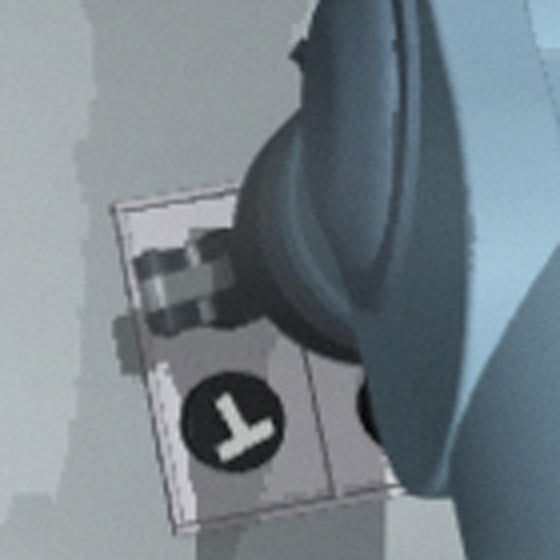

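>>> {"name": "carry_out", "arguments": {"deltas": [[[0.01,-0.003,-0.005,0,0,0,1],[0.01,-0.003,-0.004,0,0,0,1],[0,0,0,0,0,0,1],[0,0,0,0,0,0,1]]]}}

```text
t: 3.72
eef_pos: [0.5256, -0.1092, 0.2687]
tool_rot: [-87.4, 90.0, 106.7]
force: [-0.8, -0.3, 0.7]
finger_gap: -0.002
```

```bash
python3 - <<'E'
from h import *
delta([.5212,-.1102,.214])
s=read_state();M=R.from_euler('xyz',s['tool_rot'],degrees=True).as_matrix();print("tip",s['eef_pos']+.173*M[:,0]); 
a=np.cross(M[:,0],[0,0,-1]);print("rotvec tool",M.T@a)
E
```

```text
err to straight down deg 0.021575128579902254 axis z [-1.e-04  4.e-04 -1.e+00]
delta [ 0.0547 -0.0001  0.0045] [ 0.52560402 -0.10923765  0.2686882 ] [ 26.3  21.2 -21.9 112.4  10.4  48.3 -77.1]
tip [ 0.52558529 -0.10917526  0.09568822]
rotvec tool [-2.98007771e-24  1.70861321e-05  3.76169183e-04]
```

>>> {"name": "carry_out", "arguments": {"deltas": [[[0.01,0,0.0045,0,0,0,1],[0.015,0,0,0,0,0,1],[0.012,0,0,0,0,0,1],[0,0,0,0,0,0,1],[0,0,0,0,0,0,1]]]}}

```text
t: 4.13
eef_pos: [0.5202, -0.1111, 0.2307]
tool_rot: [-26.5, 89.9, 167.5]
force: [-0.0, 0.2, 0.4]
finger_gap: 0.0
```

```bash
python3 - <<'E'
from h import *
delta([.5212,-.1102,.214])
E
```

```text
err to straight down deg 0.13862033589040812 axis z [-2.4e-03  5.0e-04 -1.0e+00]
delta [ 0.0167 -0.0006 -0.0012] [ 0.52023511 -0.11105714  0.23067992] [ 25.7  24.1 -21.  114.1  12.1  44.  -78.4]
```

>>> {"name": "carry_out", "arguments": {"deltas": [[[0.008,-0.0005,-0.001,0,0,0,1],[0.008,0,0,0,0,0,1],[0,0,0,0,0,0,1],[0,0,0,0,0,0,1],[0,0,0,0,0,0,1]]]}}

```text
t: 4.55
eef_pos: [0.5219, -0.1103, 0.2157]
tool_rot: [-172.3, 90.0, 21.7]
force: [0.9, 0.4, 0.1]
finger_gap: -0.003
```

```bash
python3 - <<'E'
from h import *
delta([.5212,-.1102,.214])
for n,x,y in(("side",297,275),("top",380,275)):
    im=camera(n)[:,:,::-1]; cv2.imwrite(f'pics/{n}3c.png',cv2.resize(im[y-60:y+60,x-60:x+60],None,fx=4.5,fy=4.5,interpolation=cv2.INTER_CUBIC))
E
```

```text
err to straight down deg 0.007451897595482015 axis z [ 1.e-04  0.e+00 -1.e+00]
delta [ 0.0017 -0.0002  0.0007] [ 0.52190557 -0.11026828  0.21571569] [ 25.2  25.7 -20.5 114.2  13.   42.3 -79.2]
```

View pics/side3c.png

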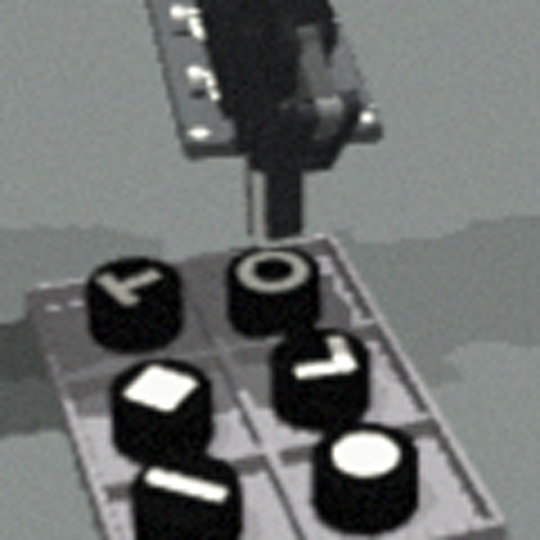

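View pics/top3c.png

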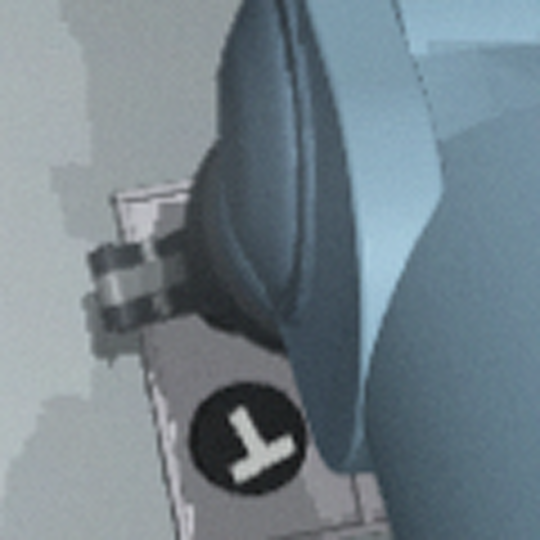

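The fingertips are 14–16 mm above the ring's face and on its axis: in the side view the tip is at about (298, 268) and the ring centre at (297, 275). I'll hold here for almost 3 s.

>>> {"name": "carry_out", "arguments": {"deltas": [[[0,0,0,0,0,0,1],[0,0,0,0,0,0,1],[0,0,0,0,0,0,1],[0,0,0,0,0,0,1],[0,0,0,0,0,0,1]]]}}

```text
t: 5.07
eef_pos: [0.5218, -0.1103, 0.2158]
tool_rot: [148.8, 90.0, -17.2]
force: [-0.3, -0.9, -0.1]
finger_gap: -0.003
```

>>> {"name": "carry_out", "arguments": {"deltas": [[[0,0,0,0,0,0,1],[0,0,0,0,0,0,1],[0,0,0,0,0,0,1],[0,0,0,0,0,0,1],[0,0,0,0,0,0,1]]]}}

```text
t: 5.48
eef_pos: [0.5218, -0.1103, 0.2157]
tool_rot: [-168.3, 90.0, 25.7]
force: [-0.6, 0.6, 0.3]
finger_gap: 0.001
```

>>> {"name": "carry_out", "arguments": {"deltas": [[[0,0,0,0,0,0,1],[0,0,0,0,0,0,1],[0,0,0,0,0,0,1],[0,0,0,0,0,0,1],[0,0,0,0,0,0,1]]]}}

```text
t: 5.9
eef_pos: [0.5218, -0.1103, 0.2157]
tool_rot: [-42.7, 90.0, 151.3]
force: [0.7, 0.0, -0.1]
finger_gap: 0.001
```

>>> {"name": "carry_out", "arguments": {"deltas": [[[0,0,0,0,0,0,1],[0,0,0,0,0,0,1],[0,0,0,0,0,0,1],[0,0,0,0,0,0,1],[0,0,0,0,0,0,1]]]}}

```text
t: 6.32
eef_pos: [0.5218, -0.1103, 0.2157]
tool_rot: [-82.6, 90.0, 111.5]
force: [0.4, 0.3, -0.7]
finger_gap: -0.002
```

>>> {"name": "carry_out", "arguments": {"deltas": [[[0,0,0,0,0,0,1],[0,0,0,0,0,0,1],[0,0,0,0,0,0,1],[0,0,0,0,0,0,1],[0,0,0,0,0,0,1]]]}}

```text
t: 6.73
eef_pos: [0.5218, -0.1103, 0.2157]
tool_rot: [115.6, 90.0, -50.3]
force: [-0.2, -0.1, 0.6]
finger_gap: -0.001
```

>>> {"name": "carry_out", "arguments": {"deltas": [[[0,0,0,0,0,0,1],[0,0,0,0,0,0,1],[0,0,0,0,0,0,1],[0,0,0,0,0,0,1],[0,0,0,0,0,0,1]]]}}

```text
t: 7.15
eef_pos: [0.5218, -0.1103, 0.2157]
tool_rot: [-144.9, 90.0, 49.1]
force: [0.6, -0.3, -0.2]
finger_gap: -0.001
```

>>> {"name": "carry_out", "arguments": {"deltas": [[[0,0,0,0,0,0,1],[0,0,0,0,0,0,1],[0,0,0,0,0,0,1],[0,0,0,0,0,0,1],[0,0,0,0,0,0,1]]]}}

```text
t: 7.57
eef_pos: [0.5218, -0.1103, 0.2157]
tool_rot: [-43.0, 90.0, 151.0]
force: [-0.1, 0.1, 0.4]
finger_gap: -0.002
```

>>> {"name": "carry_out", "arguments": {"deltas": [[[-0.015,0,0,0,0,0,1],[-0.025,0,0,0,0,0,1],[-0.03,0,0,0,0,0,1],[-0.03,0,0,0,0,0,1],[-0.03,0,0,0,0,0,1]]]}}

```text
t: 7.98
eef_pos: [0.5215, -0.1102, 0.3468]
tool_rot: [-37.7, 90.0, 156.3]
force: [0.6, 0.1, -0.4]
finger_gap: 0.005
```

>>> {"name": "carry_out", "arguments": {"deltas": [[[-0.02,0,0,0,0,0,1],[0,0,0,0,0,0,1],[0,0,0,0,0,0,1]]]}}

```text
t: 8.23
eef_pos: [0.5223, -0.1103, 0.3673]
tool_rot: [148.7, 89.8, -17.3]
force: [-0.9, 0.3, -0.7]
finger_gap: 0.001
```

```bash
python3 - <<'E'
from h import *
delta([.540,.076,.365])
E
```

```text
err to straight down deg 0.21563043202129126 axis z [ 0.0036 -0.0011 -1.    ]
delta [ 0.0022 -0.1765 -0.0623] [ 0.52231484 -0.11032202  0.36732153] [ 28.4  13.3 -23.5 108.8   6.2  59.  -73.6]
```

>>> {"name": "carry_out", "arguments": {"deltas": [[[0,-0.012,-0.004,0,0,0,1],[0,-0.024,-0.0085,0,0,0,1],[0,-0.024,-0.0085,0,0,0,1],[0,-0.024,-0.0085,0,0,0,1],[0,-0.024,-0.0085,0,0,0,1]]]}}

```text
t: 8.65
eef_pos: [0.5314, 0.0058, 0.3635]
tool_rot: [-24.7, 89.8, 169.3]
force: [0.6, -0.5, -0.4]
finger_gap: -0.003
```

>>> {"name": "carry_out", "arguments": {"deltas": [[[0,-0.024,-0.0085,0,0,0,1],[0,-0.024,-0.0085,0,0,0,1],[0,-0.0205,-0.0073,0,0,0,1],[0,0,0,0,0,0,1],[0,0,0,0,0,0,1]]]}}

```text
t: 9.07
eef_pos: [0.5383, 0.0787, 0.3639]
tool_rot: [-25.9, 89.8, 168.4]
force: [-0.1, -0.4, -0.7]
finger_gap: 0.002
```

```bash
python3 - <<'E'
from h import *
delta([.540,.076,.216])
E
```

```text
err to straight down deg 0.21232941685975532 axis z [-3.6e-03  7.0e-04 -1.0e+00]
delta [ 0.1479  0.0033 -0.0014] [0.53831464 0.07873618 0.36390882] [ 13.5  15.6 -29.9 107.2   8.8  59.7 -95.6]
```

>>> {"name": "carry_out", "arguments": {"deltas": [[[0.015,0.002,-0.001,0,0,0,1],[0.025,0.001,0,0,0,0,1],[0.025,0,0,0,0,0,1],[0.025,0,0,0,0,0,1],[0.02,0,0,0,0,0,1]]]}}

```text
t: 9.48
eef_pos: [0.5398, 0.0714, 0.2526]
tool_rot: [6.1, 89.7, -160.0]
force: [0.0, -0.7, 0.3]
finger_gap: 0.003
```

>>> {"name": "carry_out", "arguments": {"deltas": [[[0,0,0,0,0,0,1],[0,0,0,0,0,0,1],[0,0,0,0,0,0,1]]]}}

```text
t: 9.73
eef_pos: [0.5415, 0.0728, 0.2562]
tool_rot: [154.5, 90.0, -11.6]
force: [0.4, 0.3, 0.1]
finger_gap: -0.004
```

```bash
python3 - <<'E'
from h import *
delta([.540,.076,.216])
for n,x,y in(("side",295,227),("top",259,265)):
    im=camera(n)[:,:,::-1]; cv2.imwrite(f'pics/{n}4c.png',cv2.resize(im[y-60:y+60,x-60:x+60],None,fx=4.5,fy=4.5,interpolation=cv2.INTER_CUBIC))
E
```

```text
err to straight down deg 0.029405028017781085 axis z [ 5.e-04 -1.e-04 -1.e+00]
delta [ 0.0402 -0.0035  0.0007] [0.5415004  0.07278585 0.25618861] [ 11.3  24.1 -27.3 111.3  14.6  48.  -99.9]
```

View pics/side4c.png

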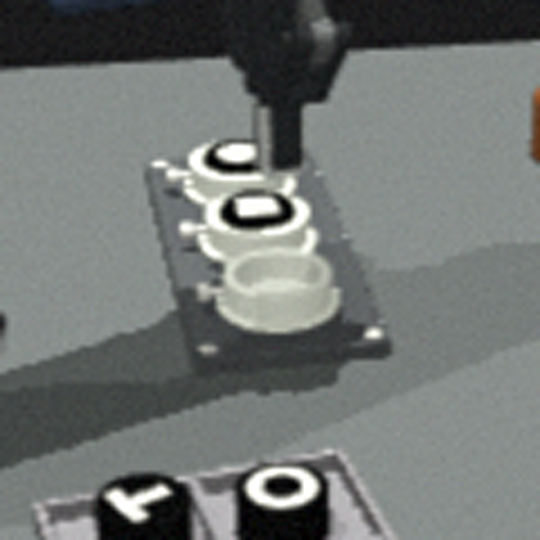

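View pics/top4c.png

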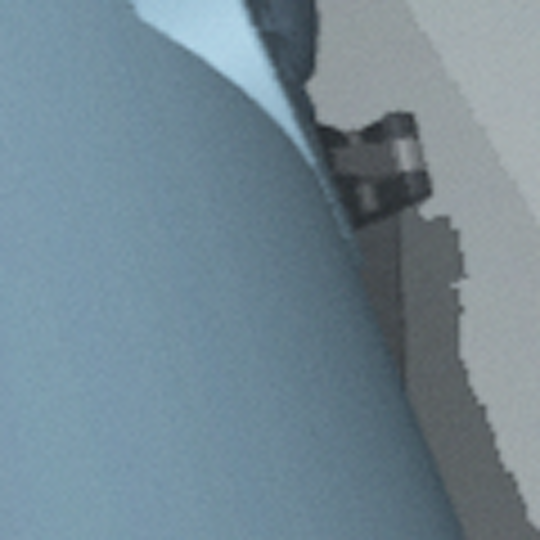

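>>> {"name": "carry_out", "arguments": {"deltas": [[[0.012,-0.0035,0.0007,0,0,0,1],[0.014,0,0,0,0,0,1],[0,0,0,0,0,0,1],[0,0,0,0,0,0,1]]]}}

```text
t: 10.17
eef_pos: [0.5391, 0.0767, 0.2292]
tool_rot: [-4.7, 89.9, -170.7]
force: [0.3, -0.1, 1.0]
finger_gap: 0.001
```

```bash
python3 - <<'E'
from h import *
delta([.540,.0757,.217])
E
```

```text
err to straight down deg 0.08370312236186456 axis z [-1.4e-03 -2.0e-04 -1.0e+00]
delta [ 0.0122  0.0012 -0.0006] [0.53911724 0.07667228 0.22918138] [  10.1   26.3  -26.5  112.2   16.2   45.2 -101.5]
```

>>> {"name": "carry_out", "arguments": {"deltas": [[[0.006,0.0005,0,0,0,0,1],[0.006,0,0,0,0,0,1],[0,0,0,0,0,0,1],[0,0,0,0,0,0,1],[0,0,0,0,0,0,1]]]}}

```text
t: 10.58
eef_pos: [0.5398, 0.0761, 0.2178]
tool_rot: [-169.9, 90.0, 24.1]
force: [-1.3, 0.4, -1.0]
finger_gap: 0.002
```

```bash
python3 - <<'E'
from h import *
delta([.540,.0757,.216])
for n,x,y in(("side",295,227),):
    im=camera(n)[:,:,::-1]; cv2.imwrite(f'pics/{n}5c.png',cv2.resize(im[y-60:y+60,x-60:x+60],None,fx=4.5,fy=4.5,interpolation=cv2.INTER_CUBIC))
    cv2.imwrite('pics/side5.png',im)
E
```

```text
err to straight down deg 0.008820609336557936 axis z [ 1.e-04  1.e-04 -1.e+00]
delta [ 0.0018  0.0005 -0.0001] [0.53982742 0.07612705 0.21775378] [   9.8   27.4  -26.1  112.4   16.9   43.9 -102. ]
```

View pics/side5c.png

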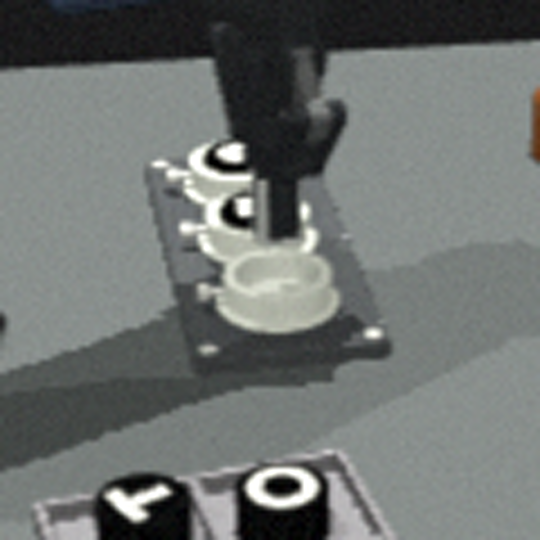

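View pics/side5.png

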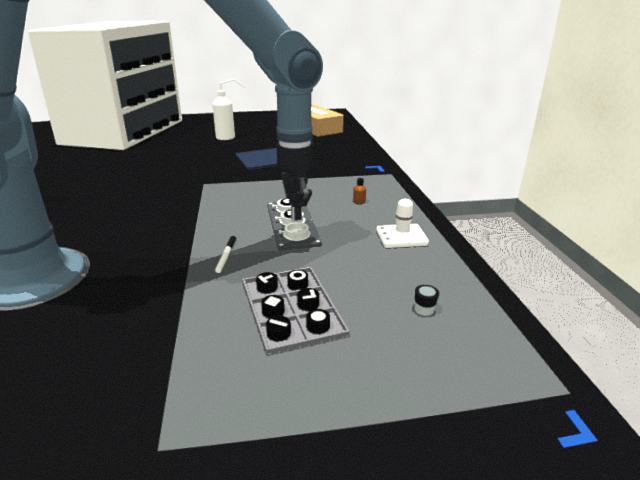

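>>> {"name": "carry_out", "arguments": {"deltas": [[[0.002,0.0005,0,0,0,0,1],[0,0,0,0,0,0,1],[0,0,0,0,0,0,1],[0,0,0,0,0,0,1],[0,0,0,0,0,0,1]]]}}

```text
t: 11.05
eef_pos: [0.5399, 0.0756, 0.2158]
tool_rot: [169.5, 90.0, 3.6]
force: [-0.1, 0.1, 0.3]
finger_gap: 0.003
```

>>> {"name": "carry_out", "arguments": {"deltas": [[[0,0,0,0,0,0,1],[0,0,0,0,0,0,1],[0,0,0,0,0,0,1],[0,0,0,0,0,0,1],[0,0,0,0,0,0,1]]]}}

```text
t: 11.47
eef_pos: [0.5399, 0.0756, 0.2157]
tool_rot: [-77.6, 90.0, 116.5]
force: [-0.5, 0.9, 0.1]
finger_gap: -0.002
```

>>> {"name": "carry_out", "arguments": {"deltas": [[[0,0,0,0,0,0,1],[0,0,0,0,0,0,1],[0,0,0,0,0,0,1],[0,0,0,0,0,0,1],[0,0,0,0,0,0,1]]]}}

```text
t: 11.88
eef_pos: [0.5399, 0.0756, 0.2157]
tool_rot: [-96.6, 90.0, 97.4]
force: [0.1, 0.7, 0.2]
finger_gap: 0.003
```

>>> {"name": "carry_out", "arguments": {"deltas": [[[0,0,0,0,0,0,1],[0,0,0,0,0,0,1],[0,0,0,0,0,0,1],[0,0,0,0,0,0,1],[0,0,0,0,0,0,1]]]}}

```text
t: 12.3
eef_pos: [0.5399, 0.0756, 0.2157]
tool_rot: [172.2, 90.0, 6.2]
force: [0.6, 0.2, 0.2]
finger_gap: -0.001
```

>>> {"name": "carry_out", "arguments": {"deltas": [[[0,0,0,0,0,0,1],[0,0,0,0,0,0,1],[0,0,0,0,0,0,1],[0,0,0,0,0,0,1],[0,0,0,0,0,0,1]]]}}

```text
t: 12.72
eef_pos: [0.5399, 0.0756, 0.2157]
tool_rot: [-148.0, 90.0, 46.1]
force: [1.2, -0.6, -0.4]
finger_gap: 0.003
```

>>> {"name": "carry_out", "arguments": {"deltas": [[[0,0,0,0,0,0,1],[0,0,0,0,0,0,1],[0,0,0,0,0,0,1],[0,0,0,0,0,0,1],[0,0,0,0,0,0,1]]]}}

```text
t: 13.13
eef_pos: [0.5399, 0.0756, 0.2157]
tool_rot: [174.5, 90.0, 8.6]
force: [-0.9, 0.5, 0.8]
finger_gap: -0.001
```

```bash
python3 - <<'E'
from h import *
delta([.540,.0757,.216])
print(finish_job())
E
```

```text
err to straight down deg 0.0019767312284291716 axis z [ 0.  0. -1.]
delta [-0.0003 -0.0001 -0.0001] [0.53987538 0.07559733 0.2156924 ] [   9.7   27.6  -26.   112.4   17.1   43.7 -102.1]
the job is handed in; nothing more can be done
None
```

The job is done and handed in at about 13 s. With the fingers shut, I pointed at the tube specimen for about 3 s, about 17 mm above the middle of its face. I then crossed to the empty cup with the fingertips about 0.19 m above the bench. The arm finished there, pointing about 15 mm above the middle of the cup's mouth.

**Last checks:**
- The tool was straight down and steady, within 0.5 mm of its target.
- Wrist force readings stayed at noise level, under 2 N, and nothing looked moved in the last side picture.
- The side view matched the 173 mm fingertip length with the fingers shut.

**What disagreed:**
- **Networks' points:** In the side view they were up to about 30 mm off once turned into positions, and they gave some wrong second guesses. I measured from the bright metal shapes instead, and the two cameras then agreed within about 2 mm on the ring.
- **Cup centre:** A rough ellipse fit to the cup's rim was about 6 mm off because it was drawn in by the cup's side. I used the plate screws and the known cup spacing, and the bore as seen in the side view agreed with that.
- **Top camera:** The arm hid the fingertips and the cup in the top view, so the final position over the cup was checked only by the side view and the arm's measured pose.

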